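Slide the tin aside and pop the touch-latch cupboard open

ROBOT

A 7-joint arm with a two-finger parallel gripper is mounted at the origin on a cart in front of the work surface, level with it; the furniture and walls round the work are solid. World frame = base frame: x ahead of the robot, y to its left, z up, the work surface at z = 0. Lengths are in m, angles in rad, forces in N, time in s.
With the tool pointing down it reaches from about 0.4 to 0.875 m from the base axis. Payload 19.3 kg.
Tool frame: the origin (TCP) lies midway between the tips of the shut fingers; the grasp point (between the pads) lies 19 mm behind it; z points along the fingers, y is the line along which they close (so a half turn about z gives the same grasp; the last joint's range is limited). The gripper opens to 85 mm and grips with 20 to 120 N. Pads are 22 mm wide; open, the fingers measure 114 mm over their backs; the gripper's body (76 mm by 85 mm) begins 54 mm behind the grasp point. The pads swing forward as they close: fully open they stand 13 mm farther back than shut.
Start: joints at [-1.272, 0.521, -0.036, 1.599, 0.021, 1.021, -0.113], TCP at [0.225, 0.583, 0.231] pointing down, gripper open.
Joint ranges: [-2.91, 2.91], [-0.3, 2.13], [-1.5, 1.42], [0.17, 2.43], [-1.26, 4.41], [0.16, 1.93], [-2.52, 2.52]. Speed limits (rad/s): [1.89, 1.89, 2.39, 2.39, 3.01, 3.01, 3.01].

INTERFACE

Orientations are given as [roll, pitch, yaw] about the fixed x, y, z axes, in that order (R = Rz(yaw) Ry(pitch) Rx(roll)).
In Python, from plant import ctrl gives the robot as it stands.
- The arm moves only by the shell command python3 -m jog 'ROWS' [FORCE]. ROWS is text: rows parted by semicolons, each of 7 numbers parted by spaces: the turn, a rotation vector about the tool's x, y, z in degrees, then the shift along the tool's x, y, z in m, then the finger opening in m, from 0 to 0.0854. A call has 1 to 12 rows; each row shifts and turns the commanded pose from where the row before left it, along the tool's axes as they then stand; what a row does not reach is not made up. A row lasts 1/8 s, in which the tool goes at most 62.5 mm and 10.7 degrees, less where a joint would pass 70% of its speed; a pose out of reach is approached as far as the arm can. A call with a gripper value outside its range is refused whole. The fingers move at their own pace and stop on an object; FORCE is the grip in N (left out, the last holds). Time passes only in rows, so rows that do not move let the fingers close. It gives the time, the measured TCP pose, the force, the opening and the grip force at its end, in the units of the state.
- ctrl.observe(): the state, without advancing time (a new reading comes with each control period).
- ctrl.get_image(name): name is "scene" or "top" or "wrist"; returns the picture (384x512x3 uint8, red, green, blue); there is no depth.
- ctrl.calibration(name): a dict with "fov_y" (degrees; the focal length in pixels is half the picture's height over the tangent of half this angle, whatever the lens; pixels are square), "cx", "cy" (the principal point, pixels), "R" (3x3) and "t" (3): a world point X has camera coordinates R X + t; the wrist camera has in their place "tool_from_camera" (4x4, takes a point from camera to tool coordinates, whose origin is the TCP and whose axes are the flange's). Camera axes: x right, y down, z forward; pixel columns grow to the right and rows downward; lengths in m; the calibration is good to about 2 mm. A picture is of the moment at which its call begins: read the wrist's pose just before it. calibration takes no time and is no camera call.
- ctrl.job_done(): hands the job in; it is judged then, once.
The state is a dict: "time_s": time; "joint_pos": joint angles; "joint_vel": joint speeds; "effort": joint torques, N m; "ee_pos": TCP position; "ee_rot": TCP orientation; "wrist_force": force on the tool from outside, world axes, zero at the start; "wrist_torque": the same for the moment, N m; "width": opening from 0.0 (shut) to 1.0 (fully open); "grip_force": force on a finger pad.
Only numpy, scipy, OpenCV 4.12 (cv2) and the standard library are available. Lean on these libraries where they do the work, as an engineer would, in place of code of your own. Each camera call takes 0.05 s, during which the arm holds its last target. There are 200 camera calls.

TASK

A tin stands in front of the wooden cupboard, whose handleless door has a push-to-open catch. First slide the tin sideways along the worktop, with your fingers and without lifting or tipping it, until no part of it is in front of that door; then press the door in at the brass dot until its catch lets go, and take your hand away so that the door springs ajar and stays so. Leave the blue cupboard shut and the other things where they are.

Things in the scene. Friction and masses are not known exactly. Their poses are not given: they have to be found in the camera images.
- wood_cupboard: mid-brown wooden worktop cupboard, fixed, 200 wide x 160 deep x 240 high. Origin: centre of its underside, on the worktop; x points from the door inwards, y along the front, z up. A handleless door (194 wide, 16 thick, z 14 to 236) covers the front; shut, its outer face is at x = -0.099. Hinges on its +y edge, free edge at y = -0.097
- wood_press (a point): centre of the brass dot, 22 across, flush on the outer face of the wooden door near its free edge: 205 above the worktop, 35 below the cupboard's top, 172 from the hinge. It moves with the door. Press here along the cupboard's +x
- wood_door (a joint): rad; 0 = shut and latched, 8 mm proud of the body; negative = pressed in; positive = open, towards the robot. Gives at about 3 N at the dot; the catch lets go at about -0.022 (4 mm at the dot); hard stop at -0.042 (7 mm): press to the stop. As the finger withdraws, a spring swings it to 0.6 (free edge 0.11 m out). It does not latch again; only a press in unlatches it
- tin: brass tin with a brown lid, round, 74 diameter, 95 high, about 0.2 kg, loose; origin: centre of its underside. It starts 85 to 105 (centre to face) in front of the wooden door, in its swing. It is aside once its centre is 137 or more to either side of that cupboard's middle, along the cupboard's y
- blue_cupboard: blue worktop cupboard, fixed, 200 wide x 160 deep x 240 high. Origin: centre of its underside, on the worktop; x points from the door inwards, y along the front, z up. A handleless door (194 wide, 16 thick, z 14 to 236) covers the front; shut, its outer face is at x = -0.099. Hinges on its +y edge, free edge at y = -0.097. Same dot and catch; leave it shut
- blue_door (a joint): angle of the blue door, rad: same meaning as for the wooden door; leave it at 0
- pepper_mill: dark turned-wood pepper mill, 55 diameter, 153 high, loose; origin under its centre; leave alone
- juice_cup: small white cup, 64 diameter, 52 high, loose; origin under its centre; leave alone
- salt_cellar: white bowl-shaped salt cellar, 68 diameter, 34 high, loose; origin under its centre; leave alone
- matchbox: red matchbox, 36 x 54 x 14, loose; origin under its centre; leave alone
Not all that is in view belongs to the job. Leave any pink or red look-alike of the tin alone.

How it is judged:
On the way, in this order (a step that is already met when the one before it is completed fails the run):
1. the tin stands aside, not in front of the wooden door, the door still shut ((y of tin in the frame of wood_cupboard above 0.131 m or y of tin in the frame of wood_cupboard below -0.131 m) and value of joint wood_door below 0.05 rad and linear speed of tin below 0.03 m/s), for 0.2 s.
2. the wooden door is pressed in past its catch (value of joint wood_door below -0.018 rad), for 0.02 s.
At the end, for the whole second after the job is handed in: The wooden door stands ajar by itself, at rest (0.48 to 0.72 rad); the tin stands upright on the worktop at rest, its centre at least 131 mm to one side of the wooden cupboard's middle (6 mm of overlap is forgiven); the blue door is shut (value of joint wood_door between 0.48 and 0.72 rad and velocity of joint wood_door between -0.1 and 0.1 rad/s and (y of tin in the frame of wood_cupboard above 0.131 m or y of tin in the frame of wood_cupboard below -0.131 m) and height (world z) of tin below 0.008 m and angle between tin's own z axis and vertical below 0.1 rad and linear speed of tin below 0.02 m/s and value of joint blue_door below 0.03 rad); the robot touches nothing.
It fails at once if the tin is lifted or tipped (height (world z) of tin above 0.012 m or angle between tin's own z axis and vertical above 0.3 rad).
It fails at once if the blue cupboard's door is opened (value of joint blue_door above 0.05 rad).
It fails at once if a bystander is pushed out of place or knocked over (distance of any of pepper_mill, juice_cup, salt_cellar, matchbox from where it was at the start of the episode above 0.03 m or angle between any of pepper_mill, juice_cup, salt_cellar, matchbox's own z axis and vertical above 0.4 rad).
It also fails if it takes over 48 s, if anything falls off the work surface, if the arm or the gripper's body presses on something with over 40 N, if the wrist force passes 120 N, or if a joint passes its speed limit or range.

## Working session

There is one attempt and no reset: what is moved stays moved. The work goes in short steps, Python scripts to look and compute and a shell command to move; the robot and the scene stay as the last step left them, time stands still between calls to the robot, and variables do not carry over. Pictures are saved under pics/ and viewed, at most 10 in all, crops included, and the job is handed in when it is done.

```bash
mkdir -p pics; ls; python3 - <<'E'
from plant import ctrl
import cv2,numpy as np
a=ctrl.get_image("scene");b=ctrl.get_image("top")
cv2.imwrite("pics/s.png",a[...,::-1]);cv2.imwrite("pics/t.png",b[...,::-1])
for n in("scene","top","wrist"):print(n,ctrl.calibration(n))
s=ctrl.observe();print(s["ee_pos"],s["ee_rot"],s["time_s"],s["width"])
E
```

```text
pics
scene {'fov_y': 46.29422173213866, 'cx': 257.5980623055919, 'cy': 191.13248361901088, 'R': array([[ 0.2717702 , -0.9623143 ,  0.00959892],
       [-0.81619226, -0.23576503, -0.52748938],
       [ 0.50987367,  0.13552133, -0.84950739]]), 't': array([-0.29009685,  0.46852313,  1.07578105])}
top {'fov_y': 43.294634432020885, 'cx': 254.34588712148388, 'cy': 191.9508648237596, 'R': array([[ 1.16326853e-01, -9.93210971e-01,  1.74608975e-04],
       [-9.62237300e-01, -1.12742713e-01, -2.47766946e-01],
       [ 2.46104535e-01,  2.86539339e-02, -9.68819648e-01]]), 't': array([-0.19386313,  0.54269647,  1.62307994])}
wrist {'fov_y': 64.54353996815702, 'cx': 251.42696034340855, 'cy': 191.38164586237707, 'tool_from_camera': array([[-4.09557053e-04, -9.55971323e-01, -2.93459812e-01,
         7.49094469e-02],
       [ 9.99999893e-01, -3.27888781e-04, -3.27488581e-04,
        -4.43362731e-04],
       [ 2.16847512e-04, -2.93459915e-01,  9.55971355e-01,
        -1.43065089e-01],
       [ 0.00000000e+00,  0.00000000e+00,  0.00000000e+00,
         1.00000000e+00]])}
[0.22523876 0.58269821 0.23080089] [-3.14065571e+00  7.15150369e-05  2.77278405e+00] 0.1 0.9999052303218712
```

View pics/s.png

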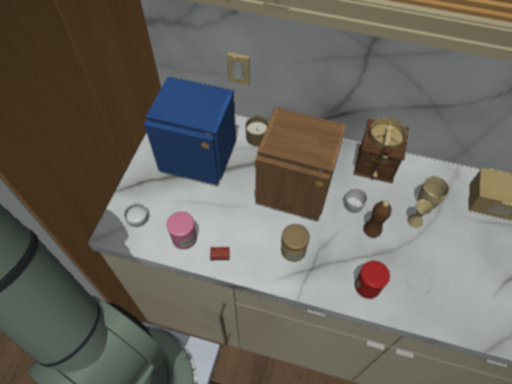

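View pics/t.png

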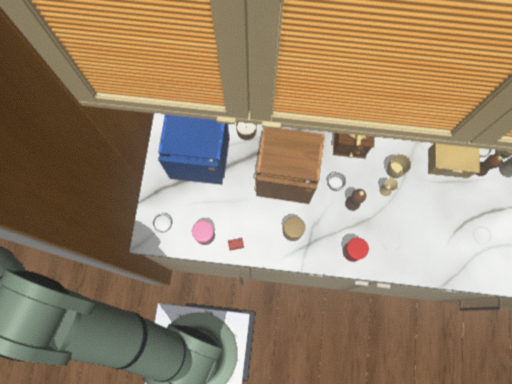

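```bash
cat > h.py <<'E'
import numpy as np,cv2
from plant import ctrl
def ray(n,u,v,cal=None):
    c=ctrl.calibration(n);f=192/np.tan(np.radians(c["fov_y"]/2))
    R,t=c["R"],c["t"];d=R.T@np.array([(u-c["cx"])/f,(v-c["cy"])/f,1]);return -R.T@t,d
def onz(n,u,v,z):
    o,d=ray(n,u,v);return (o+d*(z-o[2])/d[2]).round(4)
def proj(n,X):
    c=ctrl.calibration(n);f=192/np.tan(np.radians(c["fov_y"]/2));p=c["R"]@np.array(X)+c["t"];return (p[:2]/p[2]*f+[c["cx"],c["cy"]]).round(1)
E
python3 - <<'E'
from h import *
for n,f in(("scene","pics/s.png"),("top","pics/t.png")):
    im=cv2.imread(f)
    L={"scene":dict(wood=[(277,111,.24),(344,124,.24),(329,168,.24),(258,148,.24)],blue=[(170,80,.24),(235,91,.24),(218,139,.24)],tin=[(296,233,.095)],pink=[(181,221,.095)],red=[(374,271,.095)],cupL=[(136,212,.034)],cupR=[(356,198,.05)],mill=[(373,231,.01)],match=[(220,253,.014)],dot=[(319,182,.205)]),
    "top":dict(wood=[(262,127,.24),(323,133,.24),(320,182,.24),(256,173,.24)],tin=[(293,225,.095)],pink=[(204,230,.095)],red=[(357,247,.095)],cupL=[(163,222,.034)],cupR=[(337,181,.05)],mill=[(352,206,.01)],match=[(236,244,.014)])}[n]
    for k,v in L.items():print(n,k,[onz(n,*p).tolist()[:2] for p in v])
a=cv2.imread("pics/s.png")[90:310,110:450];cv2.imwrite("pics/c1.png",cv2.resize(a,None,fx=2.3,fy=2.3,interpolation=2))
b=cv2.imread("pics/t.png")[110:280,140:400];cv2.imwrite("pics/c2.png",cv2.resize(b,None,fx=3,fy=3,interpolation=2))
E
```

```text
scene wood [[0.7292, -0.1481], [0.7348, -0.3318], [0.5825, -0.3205], [0.5933, -0.1326]]
scene blue [[0.7571, 0.1745], [0.7682, -0.0162], [0.5925, -0.0245]]
scene tin [[0.4568, -0.2773]]
scene pink [[0.4063, 0.028]]
scene red [[0.4071, -0.4915]]
scene cupL [[0.4262, 0.1819]]
scene cupR [[0.6379, -0.4173]]
scene mill [[0.5675, -0.4858]]
scene match [[0.3795, -0.0858]]
scene dot [[0.558, -0.3045]]
top wood [[0.7367, -0.1338], [0.739, -0.3319], [0.5741, -0.3359], [0.58, -0.1325]]
top tin [[0.4555, -0.2734]]
top pink [[0.4035, 0.023]]
top red [[0.4061, -0.493]]
top cupL [[0.4247, 0.1777]]
top cupR [[0.6403, -0.4161]]
top mill [[0.5655, -0.4823]]
top match [[0.3803, -0.0857]]
```

View pics/c1.png

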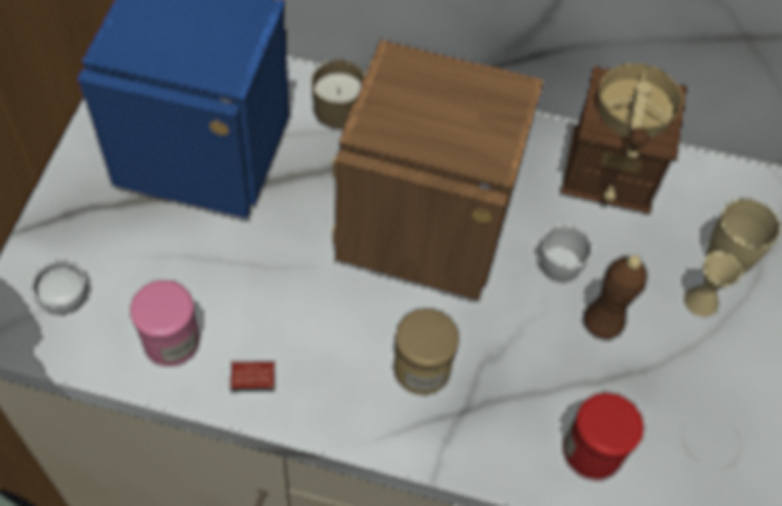

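View pics/c2.png

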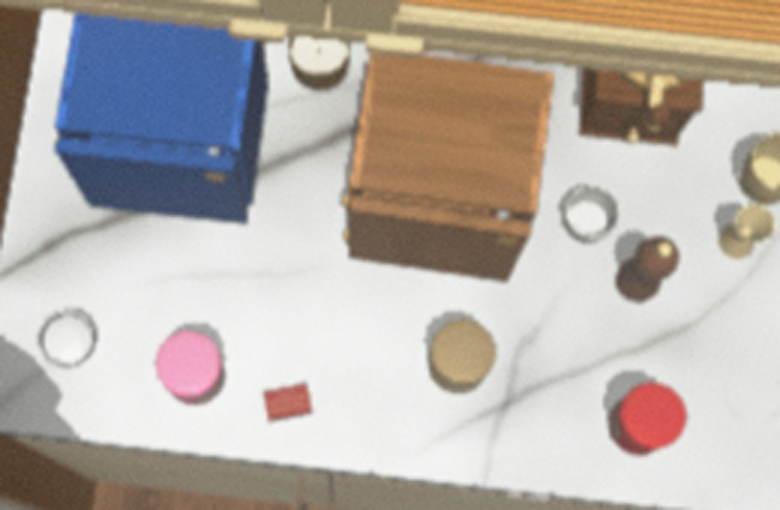

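```bash
cat >> h.py <<'E'
def tri(a,b):
    (o1,d1),(o2,d2)=ray("scene",*a),ray("top",*b)
    s=np.linalg.lstsq(np.c_[d1,-d2],o2-o1,rcond=None)[0];p,q=o1+d1*s[0],o2+d2*s[1];return ((p+q)/2).round(4),round(np.linalg.norm(p-q),4)
E
python3 - <<'E'
from h import *
S=lambda u,v:(u/2.3+110-.3,v/2.3+90-.3)
T=lambda u,v:(u/3+140-.33,v/3+110-.33)
print("dot",tri(S(482,215),T(507,240)))
A=onz("scene",*S(336,263),.014);B=onz("scene",*S(478,297),.014);C=onz("top",*T(349,257),.014);D=onz("top",*T(509,280),.014)
print("bottom L/R",A,B,C,D)
for n,l,r in(("s",A,B),("t",C,D)):
    e=l[:2]-r[:2];print(n,"len",np.linalg.norm(e),"yaw",np.degrees(np.arctan2(-e[0],e[1])))
im={"scene":cv2.imread("pics/s.png"),"top":cv2.imread("pics/t.png")}
# tin by colour: brown lid
for n,c in(("scene",(295,240)),("top",(293,228))):
    hsv=cv2.cvtColor(im[n],cv2.COLOR_BGR2HSV);x,y=c
    print(n,[hsv[y+d,x].tolist() for d in(-10,-6,0,6,12)])
    m=((hsv[...,0]>8)&(hsv[...,0]<32)&(hsv[...,1]>70)).astype(np.uint8);w=np.zeros_like(m);w[y-30:y+30,x-25:x+25]=1
    k=cv2.connectedComponentsWithStats(m*w)[2][1:];b=k[k[:,4].argmax()];print(b.tolist())
    cxm=b[0]+(b[2]-1)/2
    # lid: ellipse at top; width b[2]; find lid centre using height ratio
    for z,v in((.095,b[1]),(0,b[1]+b[3]-1)): print(" row",v,"z",z,onz(n,cxm,v,z))
for x,y in((.456,-.275),):
    for n in im:
        t=np.linspace(0,6.283,60);P=np.array([proj(n,(x+.037*np.cos(a),y+.037*np.sin(a),.095)) for a in t]);Q=np.array([proj(n,(x+.037*np.cos(a),y+.037*np.sin(a),0)) for a in t])
        print(n,"pred bbox",P.min(0),P.max(0),Q.min(0),Q.max(0))
E
```

```text
dot (array([ 0.5546, -0.3058,  0.205 ]), np.float64(0.0002))
bottom L/R [ 0.558  -0.1381  0.014 ] [ 0.56   -0.3242  0.014 ] [ 0.5635 -0.1352  0.014 ] [ 0.5577 -0.3287  0.014 ]
s len 0.1861107465999747 yaw 0.615728896864897
t len 0.1935869055489033 yaw -1.7168788206734966
scene [[20, 89, 123], [20, 89, 126], [20, 88, 127], [20, 91, 140], [21, 94, 108]]
[282, 225, 27, 32, 641]
 row 225 z 0.095 [ 0.4793 -0.2693  0.095 ]
 row 256 z 0 [ 0.4345 -0.2877  0.    ]
top [[19, 90, 168], [19, 85, 177], [18, 85, 188], [19, 90, 193], [23, 28, 147]]
[284, 217, 20, 21, 332]
 row 217 z 0.095 [ 0.4831 -0.2724  0.095 ]
 row 237 z 0 [ 0.4308 -0.285   0.    ]
scene pred bbox [281.1 220.7] [309.1 245.8] [279.3 236.3] [305.5 260.3]
top pred bbox [282.6 214.2] [304.4 235.7] [281.  219.6] [301.8 240. ]
```

The candidates are the brass tin with the brown lid at scene (295,240), the pink one at (181,230) and the red one at (372,279). The crop confirms the brass one is meant: it stands about 0.10 m in front of the wooden door.

Measurements:
- **Tin:** (0.456, -0.276).
- **Dot:** (0.555, -0.306, 0.205), matching the given height.
- **Cupboard middle:** y ≈ -0.231.

I'll push the tin right (-y) by about 95 mm, with half-open fingers as a cradle. The first move turns the tool.

```bash
python3 -m jog '0 0 9.85 0 0 0 0.045; 0 0 9.85 0 0 0 0.045; 0 0 9.85 0 0 0 0.045; 0 0 9.85 0 0 0 0.045; 0 0 9.85 0 0 0 0.045; 0 0 9.85 0 0 0 0.045; 0 0 9.85 0 0 0 0.045'; python3 -c "
from plant import ctrl
print(ctrl.observe()['joint_pos'].__repr__())"
```

```text
time_s: 0.98
ee_pos: [0.2252, 0.5828, 0.231]
ee_rot: [-3.141, 0.001, 1.564]
wrist_force: [0.3, 0.5, 1.4]
width: 0.522
grip_force: 0.0
array([-1.47114236,  0.535549  ,  0.26058036,  1.61134321, -0.1553281 ,
        1.01573537, -1.17037504])
```

```bash
python3 - <<'E'
from h import *
a=cv2.imread("pics/s.png")[100:384,0:260];b=cv2.imread("pics/t.png")[200:384,0:260]
cv2.imwrite("pics/c3.png",np.vstack([cv2.resize(a,None,fx=1.28,fy=1.28),cv2.resize(b,None,fx=1.28,fy=1.28)])[:600])
im=ctrl.get_image("top");cv2.imwrite("pics/t2.png",im[...,::-1])
for X in((.225,.583,.231),(.3,.2,0),(.3,.2,.3),(.3,.2,-.5),(0,0,0)):print(X,proj("scene",X),proj("top",X))
for n,u,v in(("scene",90,243),("top",131,252),("scene",147,130),("top",152,114)):print(n,u,v,onz(n,u,v,0))
E
```

```text
(0.225, 0.583, 0.231) [-72.  201.8] [  8.8 258.8]
(0.3, 0.2, 0) [114.2 254.3] [152.7 257.7]
(0.3, 0.2, 0.3) [ 79.  199.3] [131.8 245.8]
(0.3, 0.2, -0.5) [149.1 308.8] [175.2 270.6]
(0, 0, 0) [136.5 386.7] [196.6 353.7]
scene 90 243 [0.3128 0.2807 0.    ]
top 131 252 [0.311  0.2796 0.    ]
scene 147 130 [0.7393 0.2891 0.    ]
top 152 114 [ 0.8372  0.2943 -0.    ]
```

View pics/c3.png

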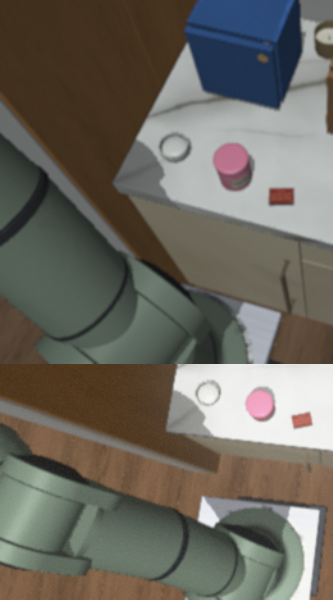

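```bash
python3 - <<'E'
from h import *
for n,u,v in(("scene",0,176),("scene",50,222),("scene",144,323),("top",0,219),("top",90,250),("top",168,276)):
    o,d=ray(n,u,v);print(n,u,v,(o+d*(.285-o[1])/d[1]).round(3))
E
```

```text
scene 0 176 [0.242 0.285 0.442]
scene 50 222 [0.261 0.285 0.218]
scene 144 323 [ 0.303  0.285 -0.785]
top 0 219 [0.257 0.285 0.872]
top 90 250 [0.265 0.285 0.396]
top 168 276 [ 0.29   0.285 -0.807]
```

The pictures show a tall side panel (front edge x ≈ 0.27, inner face y ≈ 0.285) between the hand and the worktop. I'll turn the camera towards the robot and go round the panel close to the base.

```bash
python3 -m jog '0 0 -10.2 0 0 0 0.045; 0 0 -10.2 0 0 0 0.045; 0 0 -10.2 0 0 0 0.045; 0 0 -10.2 0 0 0 0.045; 0 0 -10.2 0 0 0 0.045; 0 0 -10.2 0 0 0 0.045; 0 0 -10.2 0 0 0 0.045; 0 0 -10.2 0 0 0 0.045; 0 0 -8.8 0 0 0 0.045; 0 0 0 0.025 -0.03 -0.01 0.045; 0 0 0 0.025 -0.03 -0.01 0.045; 0 0 0 0.025 -0.03 -0.01 0.045'; python3 -c "
from plant import ctrl
print(ctrl.observe()['joint_pos'].__repr__())"
```

```text
time_s: 2.52
ee_pos: [0.1501, 0.4914, 0.2613]
ee_rot: [-3.141, 0.0, -3.133]
wrist_force: [-0.9, 0.5, -0.1]
width: 0.53
grip_force: 0.0
array([-1.26381223,  0.31442063, -0.15911797,  1.84787073,  0.05903691,
        0.9842081 ,  0.1313323 ])
```

```bash
python3 -m jog '0 0 0 0 -0.04 0 0.045; 0 0 0 0 -0.04 0 0.045; 0 0 0 0 -0.04 0 0.045; 0 0 0 0 -0.035 0 0.045; 0 0 0 0 -0.035 0 0.045'; python3 -c "
from plant import ctrl
print(ctrl.observe()['joint_pos'].__repr__())"
```

```text
time_s: 3.15
ee_pos: [0.1519, 0.3013, 0.2613]
ee_rot: [-3.142, 0.0, -3.133]
wrist_force: [0.6, -0.5, -0.0]
width: 0.526
grip_force: 0.0
array([-1.14436120e+00,  9.34964969e-03, -1.36595054e-01,  2.23026233e+00,
        2.07595755e-03,  9.02006955e-01,  2.97189898e-01])
```

```bash
python3 -m jog '0 0 0 -0.02 -0.035 0 0.045; 0 0 0 -0.02 -0.04 0 0.045; 0 0 0 -0.03 -0.045 0 0.045; 0 0 0 -0.035 -0.04 0 0.045; 0 0 0 -0.04 -0.04 0 0.045; 0 0 0 -0.05 -0.04 0 0.045; 0 0 0 -0.05 -0.04 0 0.045;0 0 0 0 0 0 0.045'; python3 -c "
from plant import ctrl
print(ctrl.observe()['joint_pos'].__repr__())"
```

```text
time_s: 4.15
ee_pos: [0.3981, 0.0232, 0.2611]
ee_rot: [-3.139, 0.0, -3.137]
wrist_force: [-0.4, 0.6, -0.3]
width: 0.529
grip_force: 0.0
array([-0.64643651,  0.11896005,  0.48406647,  2.13106875, -0.06744461,
        0.90621251,  1.45125356])
```

```bash
python3 -m jog '0 0 0 -0.0145 -0.051 0 0.045; 0 0 0 -0.0145 -0.051 0 0.045; 0 0 0 -0.0145 -0.051 0 0.045; 0 0 0 -0.0145 -0.046 0 0.045; 0 0 10.2 0 0 0 0.045; 0 0 10.2 0 0 0 0.045; 0 0 10.2 0 0 0 0.045; 0 0 10.2 0 0 0 0.045; 0 0 10.2 0 0 0 0.045; 0 0 10.2 0 0 0 0.045; 0 0 10.2 0 0 0 0.045; 0 0 10.2 0 0 0 0.045'; python3 -m jog '0 0 8.4 0 0 0 0.045;0 0 0 0 0 0 0.045'; python3 - <<'E'
from h import *
s=ctrl.observe();print(s["joint_pos"])
im=ctrl.get_image("wrist");cv2.imwrite("pics/w1.png",im[...,::-1])
E
```

```text
time_s: 5.65
ee_pos: [0.4548, -0.172, 0.2611]
ee_rot: [-3.141, -0.001, 1.72]
wrist_force: [-0.1, 1.3, -0.3]
width: 0.525
grip_force: 0.0
time_s: 5.9
ee_pos: [0.4549, -0.1721, 0.261]
ee_rot: [-3.141, -0.0, 1.579]
wrist_force: [-0.6, -0.1, 0.1]
width: 0.529
grip_force: 0.0
[-0.50905642  0.42279628  1.00991611  1.95068225 -0.42531806  1.0002398
  0.70750638]
```

View pics/w1.png

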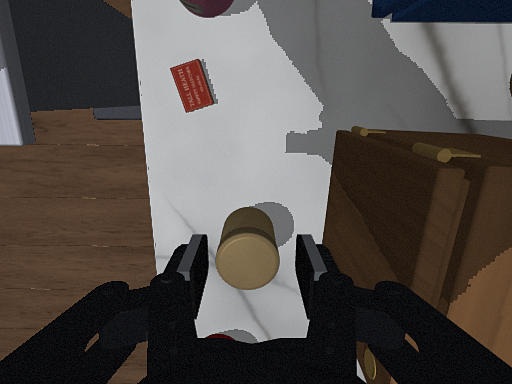

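The wrist view shows the brass tin's lid centred at about (248,261), nearly on the finger centreline (column 251). The matchbox is at (192,85) and the cupboard is on the right. I'll check the lid's position by ray.

```bash
cat >> h.py <<'E'
from scipy.spatial.transform import Rotation as Ro
def wz(u,v,z):
    s=ctrl.observe();c=ctrl.calibration("wrist");f=192/np.tan(np.radians(c["fov_y"]/2));M=c["tool_from_camera"]
    R=Ro.from_euler("xyz",s["ee_rot"]).as_matrix()
    o=R@M[:3,3]+s["ee_pos"];d=R@M[:3,:3]@[(u-c["cx"])/f,(v-c["cy"])/f,1];return (o+d*(z-o[2])/d[2]).round(4)
E
python3 -c "
from h import *
for p in((248,261,.095),(248,232,.095),(248,290,.095),(217,261,.095),(279,261,.095),(248,207,0),(192,85,.014)):print(p,wz(*p))"
```

```text
(248, 261, 0.095) [ 0.4518 -0.2759  0.095 ]
(248, 232, 0.095) [ 0.4515 -0.2397  0.095 ]
(248, 290, 0.095) [ 0.4521 -0.3144  0.095 ]
(217, 261, 0.095) [ 0.4164 -0.2762  0.095 ]
(279, 261, 0.095) [ 0.4872 -0.2755  0.095 ]
(248, 207, 0) [ 0.4506 -0.2448  0.    ]
(192, 85, 0.014) [ 0.3817 -0.0833  0.014 ]
```

```bash
python3 -m jog '0 0 0 0 -0.001 0.056 0.045; 0 0 0 0 -0.001 0.056 0.045; 0 0 0 0 0 0.056 0.045; 0 0 0 0 0 0.056 0.045; 0 0 0 -0.03 0 0 0.045; 0 0 0 -0.02 0 0 0.045;0 0 0 0 0 0 0.045'; python3 -m jog '0 0 0 -0.012 0 0 0.045; 0 0 0 -0.012 0 0 0.045; 0 0 0 -0.012 0 0 0.045; 0 0 0 -0.012 0 0 0.045; 0 0 0 0 0 0 0.045'
```

```text
time_s: 6.82
ee_pos: [0.4532, -0.2239, 0.0373]
ee_rot: [3.141, -0.0, 1.578]
wrist_force: [0.0, -0.3, 0.8]
width: 0.527
grip_force: 0.0
time_s: 7.45
ee_pos: [0.4535, -0.272, 0.0373]
ee_rot: [3.142, 0.001, 1.575]
wrist_force: [-0.4, 0.9, -0.2]
width: 0.53
grip_force: 0.0
```

```bash
python3 -m jog '0 0 0 -0.012 0 0 0.045; 0 0 0 -0.012 0 0 0.045; 0 0 0 -0.012 0 0 0.045; 0 0 0 -0.012 0 0 0.045; 0 0 0 -0.01 0 0 0.045; 0 0 0 -0.006 0 0 0.045; 0 0 0 0 0 0 0.045; 0 0 0 0 0 0 0.045; 0 0 0 0 0 0 0.045'; python3 - <<'E'
from h import *
im=ctrl.get_image("top");cv2.imwrite("pics/t3.png",im[...,::-1])
s=ctrl.get_image("scene")
a=cv2.resize(im[150:280,220:400],None,fx=3,fy=3);b=cv2.resize(s[150:310,230:420],None,fx=2.2,fy=2.2)
h=min(a.shape[0],b.shape[0]);cv2.imwrite("pics/c4.png",np.hstack([a[:h,:400],b[:h,:400]])[...,::-1])
E
```

```text
time_s: 8.57
ee_pos: [0.4541, -0.3345, 0.0373]
ee_rot: [-3.142, -0.0, 1.577]
wrist_force: [0.2, 1.2, -0.9]
width: 0.53
grip_force: 0.0
```

View pics/c4.png

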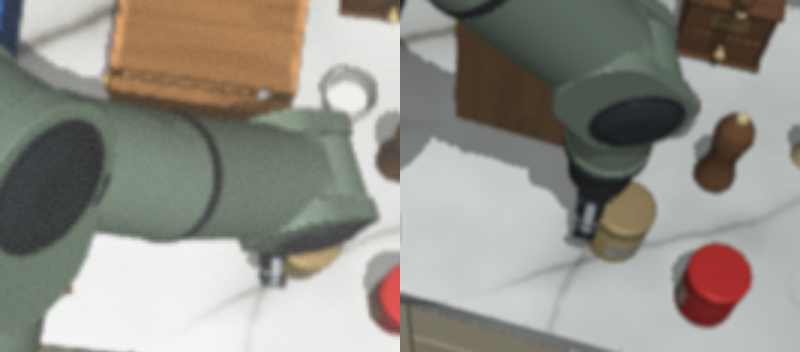

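The tin stands upright against the fingers, right of the door and clear of the red one. I'll back off, rise and measure it.

```bash
python3 -m jog '0 0 0 0.02 0 0 0.045; 0 0 0 0.03 0 0 0.045; 0 0 0 0 0 -0.055 0.045; 0 0 0 0 -0.01 -0.055 0; 0 0 0 0 -0.02 -0.055 0; 0 0 0 0 -0.02 -0.055 0;0 0 0 0 0 0 0;0 0 0 0 0 0 0'; python3 - <<'E'
from h import *
im=ctrl.get_image("wrist");cv2.imwrite("pics/w2.png",im[...,::-1])
hsv=cv2.cvtColor(im,cv2.COLOR_RGB2HSV)
m=cv2.inRange(hsv,(12,60,90),(28,160,255));m[:200]=0;m[:,:140]=0;m[:,330:]=0
k=cv2.connectedComponentsWithStats(m)
i=1+k[2][1:,4].argmax();print(k[2][i],k[3][i],wz(*k[3][i],.095))
for x,y in((.454,-.376),):print(proj("top",(x,y,.095)),proj("scene",(x,y,.095)))
t=ctrl.get_image("top");cv2.imwrite("pics/t4.png",t[...,::-1]);print(ctrl.observe()["joint_pos"])
E
```

```text
time_s: 9.68
ee_pos: [0.4042, -0.2838, 0.2568]
ee_rot: [3.141, -0.001, 1.578]
wrist_force: [-0.2, 0.2, -1.2]
width: -0.001
grip_force: 0.0
[ 266  221   63   58 2438] [300.41550451 247.40730107] [ 0.4586 -0.3675  0.095 ]
[323.2 228.9] [332.5 243.3]
[-0.2217265   0.43199028  0.9695945   1.93811182 -0.42432378  0.99328641
  0.95107485]
```

View pics/w2.png

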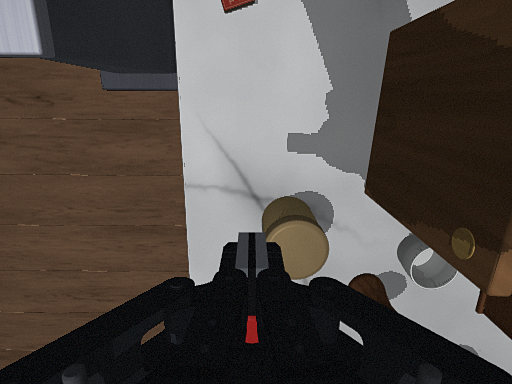

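```bash
python3 - <<'E'
from h import *
print("lid",wz(297,250,.095))
d=wz(463,243,.205);print("dot",d)
a,b=wz(390,35,.014),wz(365,192,.014);print("hinge/free bottom",a,b)
for a_,b_ in((a,b),):
    e=(a_-b_)[:2];print(np.linalg.norm(e),np.degrees(np.arctan2(-e[0],e[1])))
for yaw in(0,-2,-4):
    c,s=np.cos(np.radians(yaw)),np.sin(np.radians(yaw))
    for D in((.5546,-.3058),d[:2]):
        for t in((.455,-.3755),wz(297,250,.095)[:2]):
            v=np.array(t)-D;print(yaw,"tin y_c",round(-s*v[0]+c*v[1]-.075,4))
E
```

```text
lid [ 0.4546 -0.3709  0.095 ]
dot [ 0.5527 -0.3066  0.205 ]
hinge/free bottom [ 0.5612 -0.1396  0.014 ] [ 0.5543 -0.3277  0.014 ]
0.188226512478981 -2.1008170984828864
0 tin y_c -0.1447
0 tin y_c -0.1401
0 tin y_c -0.1439
0 tin y_c -0.1393
-2 tin y_c -0.1481
-2 tin y_c -0.1436
-2 tin y_c -0.1473
-2 tin y_c -0.1427
-4 tin y_c -0.1515
-4 tin y_c -0.1469
-4 tin y_c -0.1505
-4 tin y_c -0.146
```

The tin is aside: its y in the cupboard frame is about -0.145, where -0.137 is needed. The dot is confirmed at (0.5535, -0.306, 0.205) and the cupboard's yaw is about -2°. Next I tilt the shut fingers forward and approach the dot.

```bash
python3 -m jog '0 0 0 -0.011 0 0.03 0; 0 0 0 -0.011 0 0.03 0; -10 0 0 0 0 0 0; -10 0 0 0 0 0 0; -10 0 0 0 0 0 0; -10 0 0 0 0 0 0; 0 0 0 0 0 0 0; 0 0 0 0 0.042 0.0354 0; 0 0 0 0 0.042 0.0354 0; 0 0 0 0 0 0 0'; python3 -c "
from plant import ctrl
print(ctrl.observe()['joint_pos'])"
```

```text
time_s: 11.02
ee_pos: [0.5149, -0.3007, 0.1609]
ee_rot: [2.659, -0.021, 1.591]
wrist_force: [-0.2, -0.3, -0.4]
width: 0.0
grip_force: 0.0
[ 0.37056262  0.47260198  0.27651053  2.08755981 -1.159006    0.45050781
  1.64219412]
```

```bash
python3 -m jog '-4 0 0 -0.003 0 0 0; -4 0 0 -0.003 0 0 0; -4 0 0 0 0 0 0; 0 0 0 0 0.0115 -0.0138 0; 0 0 0 0 0.0115 -0.0138 0; 0 0 0 0 0 0 0; 0 0 0 0 0 0 0'
```

```text
time_s: 11.9
ee_pos: [0.514, -0.3061, 0.187]
ee_rot: [2.554, -0.031, 1.59]
wrist_force: [0.6, 0.4, 0.8]
width: -0.0
grip_force: 0.0
```

```bash
python3 -m jog '0 0 0 0 0.011 0.0015 0; 0 0 0 0 0.011 0.0015 0; 0 0 0 0 0 0 0'; python3 -m jog '0 0 0 0 0.0035 0.0022 0; 0 0 0 0 0 0 0';python3 -m jog '0 0 0 0 0.0035 0.0022 0; 0 0 0 0 0 0 0'
```

```text
time_s: 12.28
ee_pos: [0.5343, -0.3061, 0.1969]
ee_rot: [2.553, -0.031, 1.59]
wrist_force: [-0.2, -0.2, 0.2]
width: -0.0
grip_force: 0.0
time_s: 12.52
ee_pos: [0.538, -0.3066, 0.1973]
ee_rot: [2.553, -0.031, 1.589]
wrist_force: [-0.5, -0.8, -0.3]
width: -0.001
grip_force: 0.0
time_s: 12.78
ee_pos: [0.5424, -0.3065, 0.1978]
ee_rot: [2.553, -0.03, 1.589]
wrist_force: [0.1, 0.6, 0.2]
width: -0.002
grip_force: 0.0
```

```bash
for i in 1; do python3 -m jog '0 0 0 0 0.0025 0.0016 0; 0 0 0 0 0 0 0'; python3 -m jog '0 0 0 0 0.0025 0.0016 0; 0 0 0 0 0 0 0'; python3 -m jog '0 0 0 0 0.0025 0.0016 0; 0 0 0 0 0 0 0'; done | grep -E "pos|force:"
```

```text
ee_pos: [0.5454, -0.3064, 0.1979]
wrist_force: [0.3, 0.0, 0.9]
grip_force: 0.0
ee_pos: [0.5483, -0.3065, 0.1979]
wrist_force: [-1.2, -0.7, -0.3]
grip_force: 0.6
ee_pos: [0.551, -0.3068, 0.1979]
wrist_force: [-3.1, -1.5, 0.3]
grip_force: 1.8
```

```bash
(python3 -m jog '0 0 0 0 0.0025 0.0016 0; 0 0 0 0 0 0 0'; python3 -m jog '0 0 0 0 0.0017 0.0011 0; 0 0 0 0 0 0 0'; python3 -m jog '0 0 0 0 0.0017 0.0011 0; 0 0 0 0 0 0 0') | grep -E "pos|force:"
```

```text
ee_pos: [0.5539, -0.3069, 0.198]
wrist_force: [-3.9, -3.2, -0.8]
grip_force: 1.8
ee_pos: [0.5555, -0.3071, 0.1979]
wrist_force: [-7.3, -3.4, 2.0]
grip_force: 4.0
ee_pos: [0.5562, -0.3072, 0.1977]
wrist_force: [-26.5, -0.4, 13.4]
grip_force: 13.1
```

Hard stop reached (26 N), so I withdraw.

```bash
python3 -m jog '0 0 0 0 -0.012 -0.008 0; 0 0 0 0 -0.025 -0.0167 0; 0 0 0 0 -0.025 -0.0167 0; 0 0 0 0 -0.025 -0.0167 0; 0 0 0 0 -0.025 -0.0167 0; 0 0 0 0 -0.025 -0.0167 0; 0 0 0 0 -0.025 -0.0167 0; 0 0 0 0 0 0 0; 0 0 0 0 0 0 0; 0 0 0 0 0 0 0; 0 0 0 0 0 0 0'; python3 - <<'E'
from h import *
s=ctrl.get_image("scene");t=ctrl.get_image("top")
a=cv2.resize(t[100:280,130:390],None,fx=1.5,fy=1.5);b=cv2.resize(s[80:310,110:440],None,fx=1.2,fy=1.2)
h=min(a.shape[0],b.shape[0]);cv2.imwrite("pics/c5.png",np.hstack([a[:h],b[:h]])[...,::-1])
E
```

```text
time_s: 15.65
ee_pos: [0.3639, -0.3096, 0.1981]
ee_rot: [2.553, -0.031, 1.59]
wrist_force: [0.2, 0.2, -1.3]
width: 0.0
grip_force: 0.0
```

View pics/c5.png

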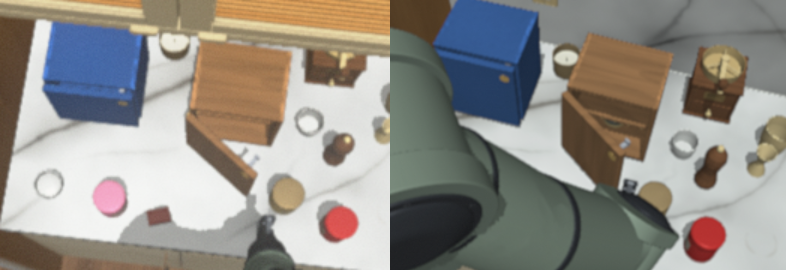

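The door stands ajar at about the expected angle. The tin is upright and clear of it, the blue door is shut, the bystanders haven't moved, and the hand is free. I'll let things settle, then hand in.

```bash
python3 -m jog '0 0 0 0 -0.01 -0.01 0; 0 0 0 0 0 0 0; 0 0 0 0 0 0 0; 0 0 0 0 0 0 0; 0 0 0 0 0 0 0; 0 0 0 0 0 0 0; 0 0 0 0 0 0 0; 0 0 0 0 0 0 0' && python3 -c "
from plant import ctrl
print(ctrl.job_done())"
```

```text
time_s: 16.75
ee_pos: [0.3495, -0.3102, 0.2009]
ee_rot: [2.553, -0.031, 1.589]
wrist_force: [1.0, -0.1, 0.0]
width: -0.001
grip_force: 0.0
the job is handed in; nothing more can be done
None
```

I handed the job in at about 17 s: the tin stands upright about 145 mm to the right of the wooden cupboard's middle, and the wooden door was pressed to its stop and stands ajar. The blue door is shut and the other things look unmoved. The hand-in returned no verdict, and I judged the door's angle by eye rather than measuring it.

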